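Stir the tumbled load through the separator pan

TASK

The load from the tumbler is lying in the separator's round pan, under the bench lamp. Take the ball-ended stick from its pot and stir the load gently with the ball until all six green polishing beads have dropped through the holes into the tub and only the two red bottom-bracket cups are left in the pan, then stand the stick back in the pot, ball down, and let go. Move the load with the stick only, not with the gripper, lose nothing over the pan's wall, and do not bump the lamp or disturb the other things on the bench.

Things in the scene. Friction and masses are not known exactly. Their poses are not given: they have to be found in the camera images.
- separator: Fixed media separator on a 270 x 270 x 18 mm plywood board. Origin: on the bench under its centre, z up; yaw varies. Clear square catch tub (206 mm outside, 4 mm walls and floor, inner floor at z = 22 mm) covered by a 214 x 214 x 6 mm aluminium plate, top at z = 84 mm, smooth, on which the round pan wall stands. Beads fall through the plate's holes into the tub; cups cannot.
- pan_floor (a point): Centre of the pan floor (the plate's upper face, 84 mm above the bench); axes as the separator's. The floor has nine round holes of 28 mm diameter in a 3 x 3 grid of 52 mm pitch parallel to x and y; the middle hole is at this point.
- pan_rim (a point): Centre of the mouth of the blue round pan wall: 180 mm inside diameter, 3 mm thick, 22 mm high, rim 106 mm above the bench.
- lamp: Fixed green bench lamp. Origin: on the bench plumb below the shade's axis, z up. The shade overhangs one side of the pan, so a gripper pointing straight down does not fit over most of the pan; the side away from the shade is open. The arm leaves the neck towards +y, rises to an elbow at (70, 200, 500) mm and comes down to a round foot, 150 mm diameter, 50 mm high, at (100, 250) mm.
- lamp_shade (a point): Centre of the dome shade's rim: 144 mm diameter, 255 mm above the bench, its axis about 52 mm to one side of the pan's centre. Dome and neck reach up to 378 mm above the bench.
- pot: Fixed steel pot for the stick, open at the top: outside diameter 74 mm, inside 68 mm, rim 110 mm above the bench, inner floor 5 mm above the bench. Origin: centre of its underside, z up.
- stick: Loose stirring stick, 50 g or so: wooden dowel of 14 mm diameter with a smooth black plastic ball of 29 mm diameter at the lower end and a red band at the top. Origin: centre of the ball; +z runs up the dowel, whose top end is at z = 205 mm. It starts leaning in the pot, ball on the pot's floor, about 27 degrees from vertical; its upper 95 mm clear of the rim. Any roll about z is alike.
- stick_ball (a point): Centre of the stick's ball end (radius 14.5 mm); the same point as the stick's origin.
- stick_grip (a point): Point on the dowel's axis 160 mm above the ball's centre, 45 mm below the top: a good place to grip, along the stick's axis; z along the stick, upward.
- bead0_center (a point): Centre of a loose green polishing bead (ball, 22 mm diameter, 14 g). Starts lying on the pan floor between the holes (centre 95 mm above the bench); it rolls when pushed and drops as soon as its centre is over a hole.
- bead1_center (a point): Centre of a loose green polishing bead (ball, 22 mm diameter, 14 g). Starts lying on the pan floor between the holes (centre 95 mm above the bench); it rolls when pushed and drops as soon as its centre is over a hole.
- bead2_center (a point): Centre of a loose green polishing bead (ball, 22 mm diameter, 14 g). Starts lying on the pan floor between the holes (centre 95 mm above the bench); it rolls when pushed and drops as soon as its centre is over a hole.
- bead3_center (a point): Centre of a loose green polishing bead (ball, 22 mm diameter, 14 g). Starts lying on the pan floor between the holes (centre 95 mm above the bench); it rolls when pushed and drops as soon as its centre is over a hole.
- bead4_center (a point): Centre of a loose green polishing bead (ball, 22 mm diameter, 14 g). Starts lying on the pan floor between the holes (centre 95 mm above the bench); it rolls when pushed and drops as soon as its centre is over a hole.
- bead5_center (a point): Centre of a loose green polishing bead (ball, 22 mm diameter, 14 g). Starts lying on the pan floor between the holes (centre 95 mm above the bench); it rolls when pushed and drops as soon as its centre is over a hole.
- cup0: Loose red anodised bottom-bracket cup lying flat in the pan: closed disc of 40 mm diameter, 20 mm high, 50 g, rounded lower edge, dark middle. Origin: centre of its underside, z up. Too big for the holes; it may lie over a hole and cover it, and slides when pushed.
- cup1: Loose red anodised bottom-bracket cup lying flat in the pan: closed disc of 40 mm diameter, 20 mm high, 50 g, rounded lower edge, dark middle. Origin: centre of its underside, z up. Too big for the holes; it may lie over a hole and cover it, and slides when pushed.
- mug: Bystander: white mug, 80 mm diameter, 92 mm high, beyond the pot. Origin: centre of its underside.
- grease_jar: Bystander: white jar with black lid, 60 mm diameter, 62 mm high, on the robot's side of the separator. Origin: centre of its underside.
- screwdriver: Bystander: screwdriver lying flat on the bench on the robot's right, about 200 mm long along its x. Origin: at its underside.
- spray_bottle: Bystander: amber spray bottle with white head, 68 mm diameter, 185 mm high, to the left of the separator. Origin: centre of its underside.
There are look-alikes about, which are no part of the job. What is shaped like the cup1 but blue or yellow is not meant.

How it is judged:
By the outcome, as a careful person would: the job done as asked, in the order asked, and still so for the second after the job is handed in, with the robot touching nothing.
It also fails if it takes over 67 s, if anything falls off the work surface, if the arm or the gripper's body presses on something with over 40 N, if the wrist force passes 120 N, or if a joint passes its speed limit or range.

ROBOT

A 6-joint arm with a two-finger parallel gripper is mounted at the origin on the work surface. World frame = base frame: x ahead of the robot, y to its left, z up, the work surface at z = 0. Lengths are in m, angles in rad, forces in N, time in s.
With the tool pointing down it reaches from about 0.4 to 0.825 m from the base axis. Payload 7 kg.
Tool frame: the origin (TCP) lies on the centre line of the jaws, within the pads' length; the fingertips stand 17 mm ahead of it and the grasp point (between the pads) lies 2 mm behind it; z points along the fingers, y is the line along which they close (so a half turn about z gives the same grasp; the last joint's range is limited). The gripper opens to 85 mm and grips with 20 to 120 N. Pads are 22 mm wide; open, the fingers measure 114 mm over their backs; the gripper's body (76 mm by 85 mm) begins 54 mm behind the grasp point. The pads swing forward as they close: fully open they stand 13 mm farther back than shut.
Start: joints at [1.53, 0.359, 0.012, 0, -1.224, -0.288], TCP at [0.218, 0.639, 0.248] pointing down, gripper open.
Joint ranges: [-3.07, 3.07], [-1.43, 2.12], [-1.02, 1.25], [-3.03, 1.67], [-3.05, -0], [-3.03, 3.03]. Speed limits (rad/s): [2.39, 2.39, 3.01, 3.14, 3.14, 3.14].

INTERFACE

Orientations are given as a unit quaternion [x, y, z, w].
In Python, from workcell import robot gives the robot as it stands. Calls block until the motion is done:
- robot.move_pose(position, orientation): joint-space move of the TCP to a pose.
- robot.servo_line(position, rotation=None, rate=0.15, max_force=None): straight line of the TCP; rotation=None keeps the orientation; rate is the mean speed in m/s. With max_force (N) it stops when the force on the tool has changed by that much, and returns True; else False.
- robot.move_j(angles): joint-space move.
- robot.let_go() and robot.grab(): open the fingers fully, or close them until they stop; the grip force is fixed at half the most.
- robot.sleep(seconds).
- robot.inverse_kinematics(position, orientation): joint angles nearest the present ones, or None.
- robot.capture(name): name is "scene" or "top"; returns a dict with "image" (420x560x3 uint8, red, green, blue), "mtx" (3x3 intrinsics, pixels), "dist" ([k1, k2, p1, p2, k3] as OpenCV has them; the pictures are not rectified), "rvec" (rotation vector, rad) and "tvec" (3), from world to camera coordinates, as OpenCV has them. Camera axes: x right, y down, z forward; pixel columns grow to the right and rows downward; lengths in m; the calibration is good to about 2 mm. A picture is of the moment at which its call begins. There is no depth.
A pose or a line that the arm cannot do raises robot.PlanningError and nothing moves.
- robot.sign_off(): hands the job in; it is judged then, once.
Trained networks look in the newest picture that a camera, given by its name, has taken for a name from the list of things; names that differ only in an ending like _2 or _b are one class to them, and where a whole thing is asked for, a point or a joint stands for the part that bears it (a point fixed in the world has none). Each returns a list of dicts, best first, with "conf" (0 to 1); they miss things now and then, are a little off and sometimes report something else, mostly with a low value. They report only what shows in the picture. A call takes as long as a camera call. They do not tell look-alikes from the thing itself.
- robot.silhouettes(camera, thing): "pixels" (420x560 bool, what is visible of it) and "rect" ([left, top, width, height] in pixels, round what is visible of it).
Readings, each from a call of its own:
- robot.current_time(): time.
- robot.current_q(): joint angles.
- robot.current_qvel(): joint speeds.
- robot.current_tau(): joint torques, N m.
- robot.current_eef_pos(): TCP position.
- robot.current_tool_rot(): TCP orientation.
- robot.current_ft_force(): force on the tool from outside, world axes, zero at the start.
- robot.current_torque(): the same for the moment, N m.
- robot.current_opening(): opening from 0.0 (shut) to 1.0 (fully open).
- robot.current_gripper_force(): force on a finger pad.
Only numpy, scipy, OpenCV 4.12 (cv2) and the standard library are available. Lean on these libraries where they do the work, as an engineer would, in place of code of your own. Each camera call takes 0.05 s, during which the arm holds its last target. There are 200 camera calls.

## Working session

There is one attempt and no reset: what is moved stays moved. The work goes in short steps, each a Python script; the robot and the scene stay as the last script left them, time stands still between calls to the robot, and variables do not carry over. Pictures are saved under pics/ and viewed, at most 10 in all, crops included, and the job is handed in when it is done.

```bash
ls; mkdir -p pics; python3 - <<'E'
from workcell import robot
import cv2
for n in("scene","top"):
    c=robot.capture(n); cv2.imwrite(f"pics/{n}0.png",c["image"][:,:,::-1])
    print(n,c["mtx"].tolist(),c["dist"],c["rvec"],c["tvec"], (-cv2.Rodrigues(c["rvec"])[0].T@c["tvec"].reshape(3)))
print(robot.current_time(),robot.current_tool_rot())
E
```

```text
pics
scene [[413.59781134828756, 0.0, 277.7228310199261], [0.0, 413.59781134828756, 214.81941523366675], [0.0, 0.0, 1.0]] [-0.06699283  0.          0.          0.          0.        ] [ 0.96124408  2.32973409 -1.22146073] [ 0.4816071  -0.08367717  1.60415109] [1.2905227  0.6426591  0.85661451]
top [[472.21647221663966, 0.0, 278.0639695339849], [0.0, 472.21647221663966, 207.10174615296967], [0.0, 0.0, 1.0]] [0.03142692 0.         0.         0.         0.        ] [ 2.16027839 -2.14989454  0.12534404] [-0.06793747  0.6219095   1.32635274] [ 0.45535859 -0.0741288   1.3920316 ]
0.1 [ 9.86511447e-01 -1.63690517e-01 -5.22671820e-05  7.59649935e-04]
```

View pics/scene0.png

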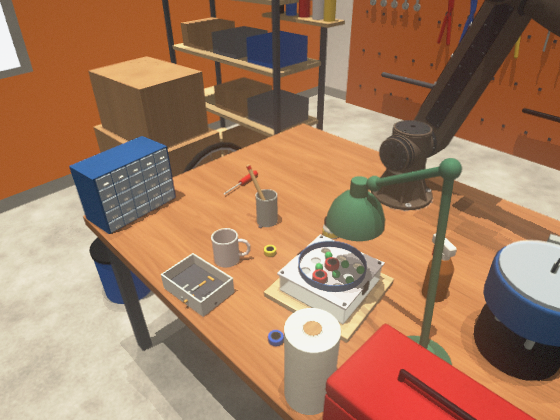

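View pics/top0.png

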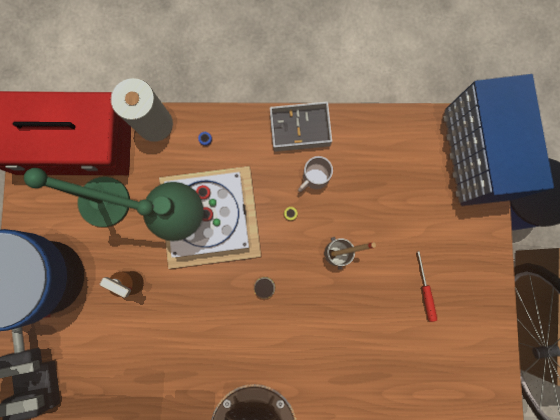

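The scene view shows the pan at about (333,268), and the shade covers its far side. The pot is at (267,208) and the stick leans out of it. In the top view the pan is at (210,215), the shade covers its left part, the pot is at (341,252), and the stick's top is at (373,245).

```bash
cat > h.py <<'E'
from workcell import robot
import numpy as np, cv2
from scipy.spatial.transform import Rotation as R
def cap(n):
    c=robot.capture(n); c["R"]=cv2.Rodrigues(np.array(c["rvec"]))[0]; c["t"]=np.array(c["tvec"]).reshape(3); return c
def ray(c,uv):
    p=cv2.undistortPoints(np.array(uv,float).reshape(1,1,2),c["mtx"],c["dist"]).reshape(2)
    return -c["R"].T@c["t"], c["R"].T@np.array([*p,1.])
def onz(c,uv,z):
    o,d=ray(c,uv); return (o+d*(z-o[2])/d[2])
def proj(c,P):
    return cv2.projectPoints(np.array(P,float).reshape(-1,1,3),c["rvec"],c["tvec"],c["mtx"],c["dist"])[0].reshape(-1,2)
E
python3 - <<'E'
from h import *
for n in("scene","top"):
    c=cap(n); im=c["image"][:,:,::-1]
    r=(265,225,130,100) if n=="scene" else (150,160,120,110)
    x,y,w,h=r; cv2.imwrite(f"pics/{n}crop.png",cv2.resize(im[y:y+h,x:x+w],None,fx=5.4,fy=5.4,interpolation=cv2.INTER_CUBIC))
    for th in("separator","lamp","pot","stick","stick_ball","bead0_center","cup0","mug","grease_jar","spray_bottle","screwdriver"):
        for d in robot.silhouettes(n,th)[:9]:
            m=d["pixels"]; v,u=np.nonzero(m)
            z={"bead0_center":.095,"cup0":.104,"separator":.018}.get(th,0.)
            print(n,th,round(d["conf"],2),d["rect"],len(u),onz(c,(u.mean(),v.mean()),z).round(3)[:2])
    np.save(f"pics/{n}.npy",im)
E
```

```text
scene separator 0.9 [261.6, 235.7, 131.7, 107.6] 6488 [0.593 0.135]
scene lamp 0.96 [326.0, 158.1, 135.7, 206.3] 5456 [0.198 0.092]
scene pot 0.74 [255.2, 184.9, 25.3, 44.7] 731 [ 0.44  -0.299]
scene pot 0.64 [212.0, 228.4, 38.9, 40.1] 983 [ 0.686 -0.228]
scene stick 0.7 [248.2, 163.3, 17.8, 36.8] 151 [ 0.339 -0.476]
scene stick_ball 0.52 [246.9, 162.5, 15.7, 37.0] 133 [ 0.333 -0.488]
scene bead0_center 0.53 [341.9, 260.9, 5.8, 3.3] 32 [0.569 0.156]
scene cup0 0.64 [268.8, 329.8, 15.5, 14.7] 225 [0.882 0.206]
scene cup0 0.54 [264.4, 242.9, 13.6, 15.8] 125 [ 0.682 -0.024]
scene cup0 0.48 [324.6, 256.4, 12.0, 15.5] 160 [0.602 0.136]
scene cup0 0.47 [329.0, 156.5, 134.1, 207.9] 5620 [0.331 0.163]
scene cup0 0.45 [311.4, 271.2, 17.2, 9.1] 156 [0.661 0.144]
scene mug 0.85 [214.9, 229.1, 38.3, 40.1] 1055 [ 0.684 -0.226]
scene grease_jar 0.52 [322.3, 223.4, 13.4, 13.5] 105 [ 0.391 -0.049]
scene spray_bottle 0.75 [420.8, 231.4, 34.8, 70.3] 881 [0.301 0.33 ]
scene spray_bottle 0.63 [357.8, 266.7, 4.4, 4.7] 40 [0.467 0.146]
scene screwdriver 0.61 [240.0, 175.5, 13.5, 9.9] 62 [ 0.355 -0.521]
sc
[... 189 characters left out ...]
374]
top pot 0.81 [325.6, 238.1, 23.5, 35.9] 517 [ 0.494 -0.244]
top stick 0.83 [332.4, 245.7, 41.9, 14.9] 273 [ 0.501 -0.277]
top stick_ball 0.8 [330.5, 243.1, 43.8, 14.3] 214 [ 0.501 -0.278]
top bead0_center 0.68 [326.0, 239.1, 27.4, 31.9] 476 [ 0.489 -0.233]
top cup0 0.57 [283.7, 206.6, 13.3, 13.0] 135 [ 0.598 -0.1  ]
top cup0 0.51 [198.7, 130.3, 11.9, 15.5] 144 [0.806 0.143]
top cup0 0.49 [196.3, 187.1, 11.8, 14.2] 177 [0.655 0.141]
top mug 0.67 [300.9, 157.0, 31.5, 35.3] 787 [ 0.729 -0.18 ]
top grease_jar 0.8 [252.1, 276.7, 25.5, 23.0] 373 [ 0.391 -0.026]
top spray_bottle 0.59 [98.3, 269.4, 45.2, 28.9] 888 [0.402 0.384]
top screwdriver 0.91 [419.1, 253.3, 16.3, 70.2] 415 [ 0.367 -0.497]
```

View pics/scenecrop.png

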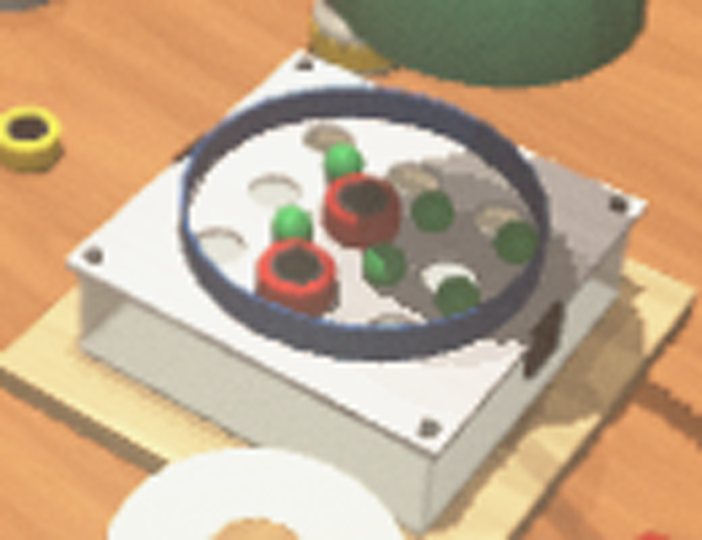

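View pics/topcrop.png

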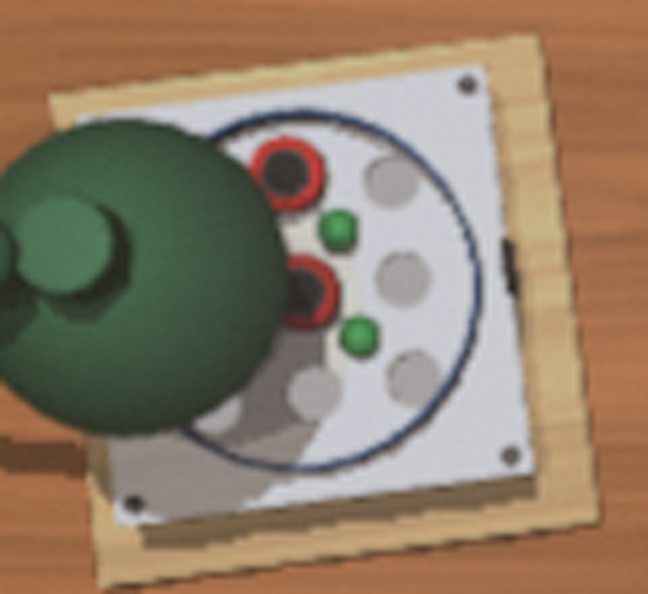

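The scene crop shows all six beads, at crop pixels (344,162), (293,224), (432,211), (515,242), (458,297) and (383,265). The cups are at (361,208) and (297,270). The top crop shows two of the beads, and the shade covers the left side of the pan.

```bash
python3 - <<'E'
from h import *
from scipy.optimize import least_squares
S=cap("scene"); ss=robot.silhouettes("scene","stick"); T=cap("top"); st=robot.silhouettes("top","stick"); 
sp=robot.silhouettes("top","pot")
f=lambda o,l:[((np.array(p)+.5)/5.4-.5+o) for p in l]
sh=f((265,225),[(330,137),(275,190),(220,243),(415,180),(497,220),(445,275)])
th=f((150,160),[(390,182),(403,279),(415,378),(313,395)])
# holes in top: columns left->right; grid idx: i along down(-x), j along right(-y)
ti=[(1,-1),(0,-1),(-1,-1),(-1,0)]
# scene: camera looks from +x+y: far-left row = -y side; right = -x
si=[(-1,-1),(0,-1),(1,-1),(-1,0),(-1,1),(0,1)]
def g(p,idx):
    c,s=np.cos(p[2]),np.sin(p[2]); a=np.array(idx)*.052
    return np.c_[p[0]+c*a[:,0]-s*a[:,1],p[1]+s*a[:,0]+c*a[:,1],np.full(len(a),.083)]
r=lambda p:np.r_[(proj(S,g(p,si))-sh).ravel(),(proj(T,g(p,ti))-th).ravel()]
o=least_squares(r,[.6,.12,.1]); print("pan",o.x,o.fun.round(1))
pan=o.x
def loc(P): 
    c,s=np.cos(pan[2]),np.sin(pan[2]); d=P[:2]-pan[:2]; return np.array([c*d[0]+s*d[1],-s*d[0]+c*d[1]])*1000
for b in f((265,225),[(344,162),(293,224),(432,211),(515,242),(458,297),(383,265)]): P=onz(S,b,.095);print("bead",P.round(4),loc(P).round(1))
for b in f((150,160),[(338,230),(360,336)]): P=onz(T,b,.095);print("beadT",P.round(4),loc(P).round(1))
for b in f((265,225),[(365,198),(297,263)]): P=onz(S,b,.104);print("cup",P.round(4),loc(P).round(1))
for b in f((150,160),[(288,174),(303,292)]): P=onz(T,b,.104);print("cupT",P.round(4),loc(P).round(1))
P=onz(T,(173.9,211.2),.262);print("shade",P,loc(P), onz(T,(150+287/5.4,211),.255))
# stick
def line(c,m):
    v,u=np.nonzero(m); p=np.c_[u,v].astype(float); x=cv2.fitLine(p.astype(np.float32),cv2.DIST_HUBER,0,.01,.01).ravel(); d=x[:2]; t=(p-x[2:])@d
    a,b=x[2:]+d*t.min(),x[2:]+d*t.max(); print(a,b); oa,ra=ray(c,a); ob,rb=ray(c,b); n=np.cross(ra,rb); return oa,n/np.linalg.norm(n),a,b
o1,n1,a1,b1=line(T,st[0]["pixels"]); o2,n2,a2,b2=line(S,ss[0]["pixels"])
d=np.cross(n1,n2); d/=np.linalg.norm(d); d*=np.sign(d[2]); print("axis",d,"tilt",np.degrees(np.arccos(d[2])))
for z in(.0195,.11,.2):
    A=np.array([n1,n2,[0,0,1]]); print(np.linalg.solve(A,[n1@o1,n2@o2,z]))
print("topend T",onz(T,b1,.202),onz(T,a1,.202),"S",onz(S,a2,.202),onz(S,b2,.202))
print(sp[0]["rect"], robot.current_time())
x,y=290,215;im=T["image"][y:y+70,x:x+100,::-1];im2=S["image"][155:235,230:330,::-1]
cv2.imwrite("pics/pot.png",np.vstack([cv2.resize(im,None,fx=4,fy=4,interpolation=2),cv2.resize(im2[:75],None,fx=4,fy=4,interpolation=2)]))
E
```

```text
pan [0.59717981 0.13439063 0.12740177] [ 0.3  0.9  0.4  0.6 -0.   0.8 -0.   0.1  0.9  0.2  1.   0.3  1.2 -0.1
  0.8  0.2  0.6  0.3  0.8 -0.5]
bead [0.5714 0.1001 0.095 ] [-29.9 -30.7]
bead [0.6266 0.1127 0.095 ] [ 26.4 -25.2]
bead [0.5695 0.1567 0.095 ] [-24.6  25.6]
bead [0.5588 0.2007 0.095 ] [-29.6  70.7]
bead [0.6102 0.2045 0.095 ] [21.8 67.9]
bead [0.6181 0.1642 0.095 ] [24.6 26.9]
beadT [0.6281 0.1173 0.095 ] [ 28.5 -20.8]
beadT [0.5736 0.1049 0.095 ] [-27.2 -26.3]
cup [0.594  0.1321 0.104 ] [-3.4 -1.9]
cup [0.6545 0.139  0.104 ] [57.4 -2.7]
cupT [0.6557 0.1422 0.104 ] [59.   0.3]
cupT [0.5951 0.1331 0.104 ] [-2.3 -1. ]
shade [0.58356402 0.18434126 0.262     ] [-7.15884487 51.27579224] [0.58515686 0.1151448  0.255     ]
[329.0873234  254.41401545] [374.94552849 244.74174218]
[247.48085245 164.78997995] [262.35491806 198.84498397]
axis [ 0.09061028 -0.42630323  0.90003074] tilt 25.83789203007751
[ 0.48971414 -0.22347374  0.0195    ]
[ 0.4988252  -0.26633943  0.11      ]
[ 0.50788592 -0.3089683   0.2       ]
topend T [ 0.50799515 -0.30948877  0.202     ] [ 0.48317503 -0.19448323  0.202     ] S [ 0.50657645 -0.31257789  0.202     ] [ 0.61489834 -0.12169877  0.202     ]
[326.1, 238.9, 23.2, 30.5] 1.55
```

View pics/pot.png

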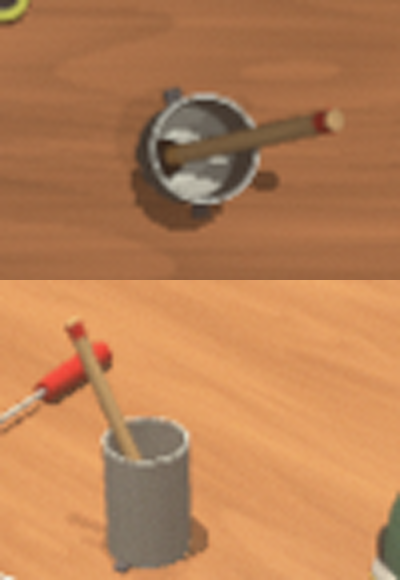

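The pot crop shows the rim circle centred near top pixel (341,252). The stick leans towards −y, which also suits work under the shade. I'll keep that lean direction, at about 45°, for stirring.

```bash
cat >> h.py <<'E'
PAN=np.array([.5972,.1344,.1274])
AZ=np.array([.208,-.978]); AZ/=np.linalg.norm(AZ)
SG=1
OFF=np.zeros(3)  # correction added to commanded ball position
def w(x,y,z=.0):   # pan-local mm -> world, z above pan floor (m)
    c,s=np.cos(PAN[2]),np.sin(PAN[2]); return np.array([PAN[0]+(c*x-s*y)/1e3,PAN[1]+(s*x+c*y)/1e3,.084+z])
def loc(P):
    c,s=np.cos(PAN[2]),np.sin(PAN[2]); d=np.asarray(P)[:2]-PAN[:2]; return np.array([c*d[0]+s*d[1],-s*d[0]+c*d[1]])*1000
def axis(t): t=np.radians(t); return np.array([*(AZ*np.sin(t)),np.cos(t)])
def quat(t,sg=None):
    z=-axis(t); y=(SG if sg is None else sg)*np.array([AZ[1],-AZ[0],0]); return R.from_matrix(np.c_[np.cross(y,z),y,z]).as_quat()
def tcp(ball,t,d=.158): return np.asarray(ball)+axis(t)*d
E
python3 - <<'E'
from h import *
T=cap("top"); print("pot",onz(T,(341,252.2),.11))
ball=np.array([.4897,-.2235,.0195])
for sg in(1,-1):
    for n,b,t,d in[("pre",ball,26.5,.26),("grip",ball,26.5,.158),("lift",ball+[0,0,.14],26.5,.158),("a",w(28,-62,.06),45,.158),("b",w(-50,60,.016),45,.158),("c",w(50,55,.016),45,.158),("d",w(52,-44,.016),45,.158),("e",w(-52,-7,.016),45,.158)]:
        q=robot.inverse_kinematics(tcp(b,t,d),quat(t,sg)); print(sg,n,None if q is None else np.round(q,2))
E
```

```text
pot [ 0.4914567  -0.23594738  0.11      ]
1 pre [-0.49  0.47  0.26 -0.35 -1.66  0.72]
1 grip [-0.44  0.49  0.07 -0.37 -1.45  0.75]
1 lift [-0.44  0.39  0.24 -0.37 -1.71  0.65]
1 a [-0.19  0.55  0.37 -0.72 -1.72  0.41]
1 b [-0.05  0.4   0.04 -0.76 -1.49  0.43]
1 c [-0.03  0.54  0.27 -0.76 -1.54  0.36]
1 d [-0.15  0.6   0.37 -0.72 -1.65  0.42]
1 e [-0.14  0.44  0.09 -0.73 -1.56  0.49]
-1 pre [-0.49  0.47  0.26 -0.35 -1.66 -2.42]
-1 grip [-0.44  0.49  0.07 -0.37 -1.45 -2.4 ]
-1 lift [-0.44  0.39  0.24 -0.37 -1.71 -2.49]
-1 a [-0.19  0.55  0.37 -0.72 -1.72 -2.74]
-1 b [-0.05  0.4   0.04 -0.76 -1.49 -2.71]
-1 c [-0.03  0.54  0.27 -0.76 -1.54 -2.78]
-1 d [-0.15  0.6   0.37 -0.72 -1.65 -2.72]
-1 e [-0.14  0.44  0.09 -0.73 -1.56 -2.65]
```

```bash
python3 - <<'E'
from h import *
ball=np.array([.4899,-.2228,.0195]); t=26.5
robot.servo_line([.12,.41,.45],rate=.35)
q=np.array(robot.current_q()); q[0]-=1.75; robot.move_j(q)
robot.move_pose(tcp(ball,t,.26),quat(t))
robot.servo_line(tcp(ball,t,.158),quat(t),rate=.12)
robot.grab()
print(robot.current_opening(),robot.current_gripper_force(),robot.current_eef_pos(),robot.current_time(),robot.current_ft_force())
# lift vertically with slight drift toward lean
up=tcp(ball,t)+np.array([*(AZ*.012),.10]); robot.servo_line(up,rate=.12)
robot.servo_line(up+[0,0,.05],rate=.2)
print(robot.current_opening(),robot.current_ft_force(),robot.current_time())
S=cap("scene"); cv2.imwrite("pics/lift.png",cv2.resize(S["image"][120:320,180:420,::-1],None,fx=3,fy=3))
E
```

```text
0.14353138775474159 58.33918333053589 [ 0.5045558  -0.29188641  0.16098067] 7.7833 [ 0.61357946 -0.27260776  1.78056468]
0.14912163758714111 [-0.84977915 -0.08035453 -1.94435313] 9.175
```

View pics/lift.png

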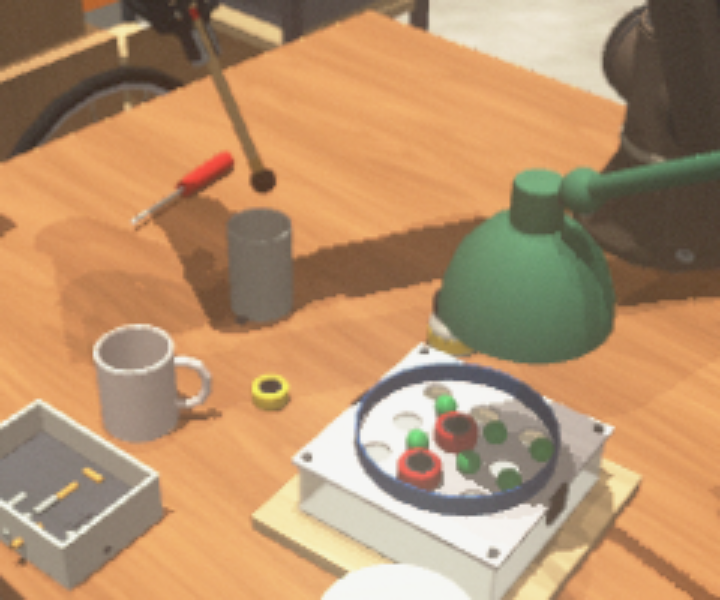

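The stick is lifted clear of the pot, with the ball at scene pixel (267,180), and the load is undisturbed. Next I'll touch the plate to set the height and check the ball's position.

```bash
python3 - <<'E'
from h import *
robot.servo_line(tcp(w(28,-62,.07),45),quat(45),rate=.25)
robot.servo_line(tcp(w(28,-62,.026),45),rate=.1)
print(robot.current_ft_force())
hit=robot.servo_line(tcp(w(28,-62,.006),45),rate=.02,max_force=2.5)
p=np.array(robot.current_eef_pos()); b=p-axis(45)*.158; print(hit,b,(b[2]-.084),robot.current_ft_force(),robot.current_time())
robot.servo_line(p+[0,0,.0025],rate=.03)
S=cap("scene"); b=np.array(robot.current_eef_pos())-axis(45)*.158
print("exp",proj(S,b))
cv2.imwrite("pics/touch.png",cv2.resize(S["image"][225:325,265:395,::-1],None,fx=5.4,fy=5.4,interpolation=2))
E
```

```text
[ 0.65121805  0.10540747 -0.386431  ]
True [0.6325729  0.07689816 0.09537777] 0.011377767067771716 [0.98000834 0.12846992 2.64499241] 11.925
exp [[307.65443188 260.24047398]]
```

View pics/touch.png

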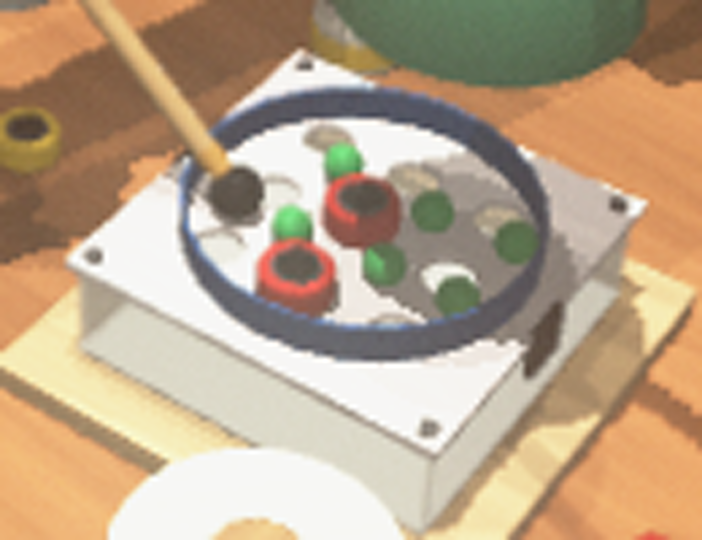

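The ball sits at scene pixel (308.5,260.5), so I'll calibrate the stick offset from that view, together with the touched height. Then I'll push the two wall beads under the shade.

```bash
python3 - <<'E'
from h import *
S=cap("scene"); p=np.array(robot.current_eef_pos())
b=onz(S,(308.5,260.5),.101); V=p-b; print("V",V,axis(45)*.158,np.linalg.norm(V))
P=w(-.9,-.9); 
open("h.py","a").write(f"""
PAN[:2]=[{P[0]:.5f},{P[1]:.5f}]
V=np.array({V.round(5).tolist()})
def go(x,y,z=.0165,rate=.06,**k): return robot.servo_line(w(x,y,z)+V,quat(45),rate=rate,**k)
def arc(r,f): f=np.radians(f); return r*np.sin(f),r*np.cos(f)
def snap(n):
    S=cap("scene"); cv2.imwrite(f"pics/{{n}}.png",cv2.resize(S["image"][225:325,265:395,::-1],None,fx=5.4,fy=5.4,interpolation=2)); return S
def push(x0,y0,x1,y1,hov=.045,rate=.06):
    go(x0,y0,hov,.2); go(x0,y0,rate=.08); go(x1,y1,rate=rate)
""")
E
python3 - <<'E'
from h import *
def rep(): print(np.round(robot.current_ft_force(),1),robot.current_time())
p=np.array(robot.current_eef_pos()); robot.servo_line(p+[0,0,.033],rate=.15)
go(-4,61,.045,.15); rep(); go(-4,61,rate=.06); rep()
for f in(8,18,26,33): go(*arc(68,f),rate=.06)
rep()
go(*arc(66,5),rate=.12)
for f in(-8,-18,-26,-33): go(*arc(68,f),rate=.06)
rep(); go(-20,60); go(-20,60,.045,.15); snap("fe")
E
```

```text
V [ 0.02117482 -0.11412593  0.108332  ] [ 0.02324129 -0.10927874  0.11172287] 0.1587731795297403
[ 0.2 -0.  -1.3] 13.6083
[0.7 0.  0. ] 14.2333
[ 0.9 -1.2  0.8] 15.5833
[ 0.5 -0.2 -0.8] 17.3583
```

View pics/fe.png

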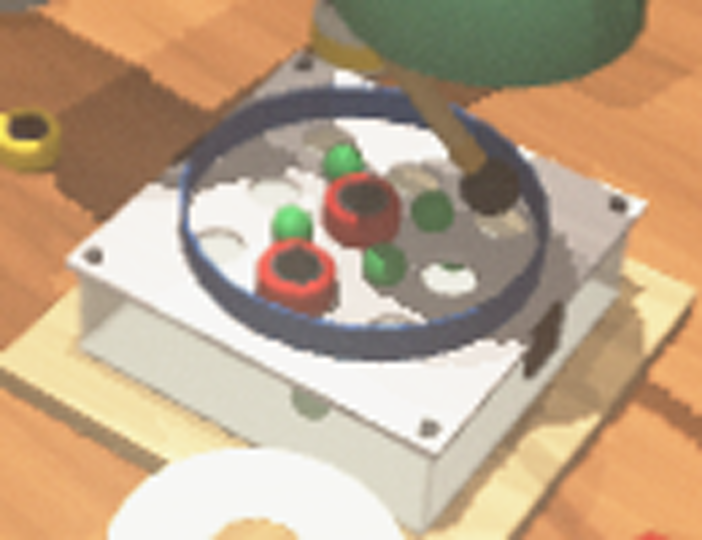

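Both wall beads have gone through, and one shows in the tub at crop (312,402). The other four and the cups haven't moved. Next are C and A, then I'll slide the cup off the middle hole.

```bash
python3 - <<'E'
from h import *
def rep(): print(np.round(robot.current_ft_force(),1),robot.current_time())
push(-45.5,3,-14,37); rep(); go(-14,37,.045,.15)
push(-54.5,-10.3,-18,-38.5); rep(); go(-18,-38.5,.045,.15)
go(-1,45,.045,.2); go(-1,45,rate=.08)
go(-1,33); go(3,16); go(4,0); go(2,-9); rep()
go(4,-2,rate=.1); go(4,-2,.045,.15); go(-5,55,.045,.2); snap("ca")
E
```

```text
[-0.4 -0.   0.1] 20.0833
[0.1 0.  0. ] 22.3083
[-0.6 -0.6 -0.3] 25.2417
```

View pics/ca.png

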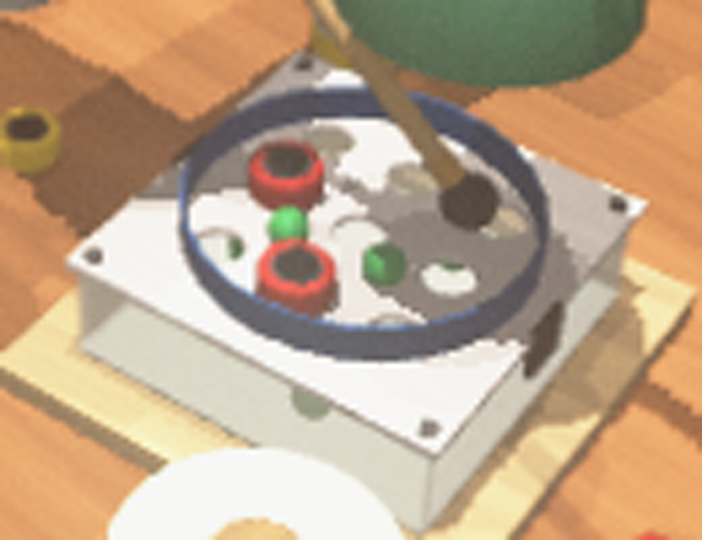

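A and C have dropped, the cup has slid clear, and the middle hole is open at crop (358,230). D is still at (383,265) and B is at (289,223). I'll push both into the middle hole.

```bash
python3 - <<'E'
from h import *
def rep(): print(np.round(robot.current_ft_force(),1),robot.current_time())
S=cap("scene"); f=lambda p:(np.array(p)+.5)/5.4-.5+np.array((265,225))
D=loc(onz(S,f((383,265)),.095)); B=loc(onz(S,f((289,223)),.095)); C0=loc(onz(S,f((289,160)),.104)); H=loc(onz(S,f((358,231)),.083)); print(D,B,C0,H)
for b in(D,B):
    u=-b/np.linalg.norm(b); s=b-32*u; e=-21*u; print(s,e)
    push(*s,*e); rep(); go(*e,.045,.15)
go(0,-30,.06,.15)
snap("db")
E
```

```text
[25.46674642 27.7900473 ] [ 27.87958251 -26.34894564] [ -3.89671592 -48.02885135] [ 0.15907431 -1.8876488 ]
[47.08649127 51.38213565] [14.18795755 15.48230798]
[-0.2 -0.  -0.2] 28.25
[ 51.13641126 -48.32893463] [ 15.26229387 -14.42436778]
[-0.2  0.3 -0.6] 30.5917
```

View pics/db.png

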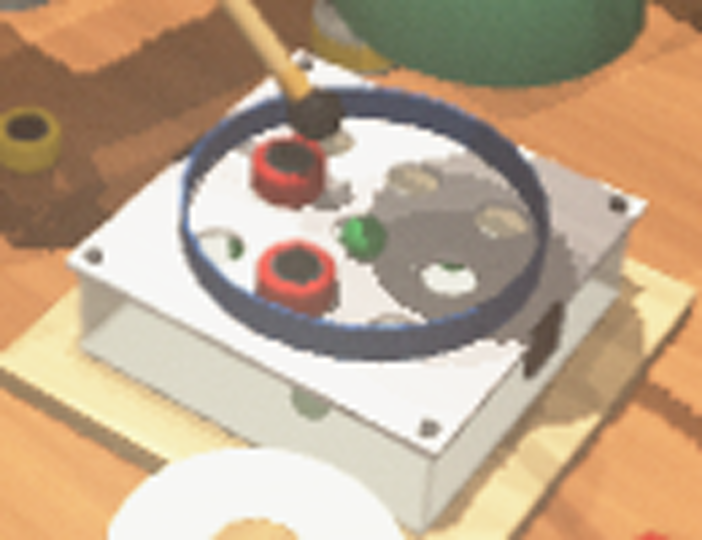

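B and D have left their places. One green bead still shows at crop (362,238), beside or in the middle hole. My picture views are used up, so I'll measure it numerically.

```bash
cat >> h.py <<'E'
def greens(n="scene",show=True):
    S=cap(n); hsv=cv2.cvtColor(S["image"],cv2.COLOR_RGB2HSV)
    m=cv2.inRange(hsv,(45,90,30),(85,255,255)); x,y,ww,hh=(290,235,95,60) if n=="scene" else (160,165,90,95)
    k=np.zeros_like(m); k[y:y+hh,x:x+ww]=m[y:y+hh,x:x+ww]
    N,_,st,ce=cv2.connectedComponentsWithStats(k); out=[]
    for i in range(1,N):
        if st[i,4]>=6: out.append((ce[i].round(1).tolist(),int(st[i,4]),loc(onz(S,ce[i],.095)).round(1).tolist(),loc(onz(S,ce[i],.033)).round(1).tolist()))
    return out
E
python3 - <<'E'
from h import *
for g in greens(): print(g)
print("top"); 
for g in greens("top"): print(g)
S=cap("scene"); im=S["image"]; print(cv2.cvtColor(im,cv2.COLOR_RGB2HSV)[262:276,324:342].tolist() and "")
h=cv2.cvtColor(im,cv2.COLOR_RGB2HSV)
for r in range(262,277): print(r," ".join("%3d/%3d"%(h[r,c,0],h[r,c,2]) for c in range(325,341)))
print(robot.current_time())
E
```

```text
([330.4, 267.6], 11, [13.6, 4.0], [-46.6, -29.6])
top

262  14/141  15/143  13/163  14/165  14/165  14/164  19/242  17/244  19/244  14/183  11/162  15/165  14/162  13/165  12/162  14/163
263  14/144  16/144  13/147  15/147  16/236  15/240  17/244  15/245  14/211  14/169  13/164  12/164  13/164  14/163  14/162  15/164
264  15/233  15/231  14/230  15/233  13/231  14/225  19/215  20/204  21/153  13/162  11/167  13/162  14/163  13/166  15/162  15/162
265  16/240  16/240  15/213  14/187  25/167  54/180  45/141  42/127  44/120  39/126  17/155  16/164  14/165  16/148  12/147  13/144
266  17/238  18/222  12/163  30/153  56/163  60/181  60/182  51/124  48/114  49/114  38/124  16/145  14/145  17/140  15/142  14/141
267  17/237  13/213  23/228  50/172  58/166  60/184  61/194  52/127  49/119  51/116  49/117  30/125  16/142  17/141  14/143  15/141
268  15/243  17/228  32/220  55/174  58/165  60/173  61/184  52/128  50/119  49/118  50/115  36/116  14/142  13/143  15/142  17/140
269  17/244  15/243  35/193  48/134  55/148  58/162  59/169  59/163  52/125  51/116  47/116  32/119  16/140  14/142  13/1
[... 242 characters left out ...]
  17/142  14/147  15/145  16/143
272   3/220   7/235  15/244  17/240  18/161  30/127  47/121  48/122  43/122  42/120  17/139  15/143  14/142  12/143  14/144  15/145
273   3/215   3/219  12/237  17/237  15/233  15/233  18/154  21/138  17/140  17/139  17/141  15/143  16/144  13/145  14/143  14/143
274   3/213   3/216  10/222  15/238  16/239  15/237  15/232  16/233  14/234  15/156  17/142  13/141  18/142  13/142   9/143  15/142
275   3/213   3/211  10/218  15/238  16/239  16/239  16/238  16/238  16/238  16/157  15/147  14/145  14/143  17/140  15/145  14/141
276   2/217   4/185  11/220  16/239  14/239  17/240  16/238  16/239  15/239  16/233  14/154  15/145  14/143  18/141  16/141  16/141
31.4583
```

```bash
sed -i 's/(45,90,30),(85,255,255)/(36,60,30),(85,255,255)/' h.py; python3 - <<'E'
from h import *
for g in greens(): print(g)
S=cap("scene"); print(loc(onz(S,(331.9,268.7),.095)))
for d in robot.silhouettes("scene","cup0"):
    v,u=np.nonzero(d["pixels"]); print(d["conf"],loc(onz(S,(u.mean(),v.mean()),.094)))
for x,y in [(0,0),(52,0),(0,-52)]: print(proj(S,w(x,y,-.001)))
T=cap("top"); print(proj(T,w(13,3,.011)))
print(greens("top"))
E
```

```text
([353.0, 236.0], 6, [-145.9, -17.1], [-219.1, -52.4])
([358.8, 235.9], 8, [-156.8, -3.7], [-230.9, -37.9])
([363.9, 237.4], 7, [-159.4, 12.2], [-233.7, -20.8])
([331.9, 268.4], 40, [13.6, 8.8], [-46.7, -24.4])
[14.70340877  9.64566332]
0.75 [56.2351115  -3.64480193]
0.54 [-116.28466187 -164.90485516]
0.53 [287.07564749  30.3830701 ]
0.46 [ -6.76957269 -50.33001818]
[[331.50045335 267.61920492]]
[[321.10018435 278.06409255]]
[[315.83840863 260.06847915]]
[[204.55749572 209.02674163]]
[([174.3, 207.5], 1360, [27.6, 85.7], [36.9, 98.7]), ([203.4, 208.7], 7, [14.2, 6.0], [22.9, 15.3]), ([175.0, 235.0], 8, [-48.5, 90.9], [-42.9, 104.2])]
```

One bead is left on the floor at local (14,9), at the edge of the middle hole. Both cameras agree on that, so I'll nudge it in from the (+x,+y) side.

```bash
python3 - <<'E'
from h import *
b=np.array([14.2,9.]); u=np.array([.71,.704])
go(0,30,.05,.15)
push(*(b+31*u),*(b+4*u),rate=.04); e=b+4*u
print(np.round(robot.current_ft_force(),1))
go(*e,.05,.12); go(0,-45,.06,.2); robot.sleep(.3)
S=cap("scene"); print(greens()); print(greens("top")); print(robot.current_time())
E
```

```text
[-0.4 -0.  -0. ]
[([361.3, 236.3], 6, [-159.5, 3.6], [-233.8, -30.1]), ([367.2, 237.1], 22, [-166.8, 19.3], [-241.7, -13.1])]
[([174.1, 207.6], 1344, [27.3, 86.1], [36.6, 99.2])]
35.2667
```

No green is left in the pan. Now I'll put the stick back by reversing the extraction path, with a force guard.

```bash
python3 - <<'E'
from h import *
t=26.5; ball=np.array([.4899,-.2228,.0195])
up=tcp(ball,t)+np.array([*(AZ*.012),.10])
go(0,-60,.085,.2)
# where the ball will be, from V in tool frame
Vt=R.from_quat(quat(45)).inv().apply(-V); Bu=R.from_quat(quat(t)).apply(Vt)
robot.servo_line(up+[0,0,.06],quat(t),rate=.25)
p=np.array(robot.current_eef_pos()); S=cap("scene"); print("ball est",p+Bu,"proj",proj(S,p+Bu))
im=S["image"]; u,v=proj(S,p+Bu)[0].astype(int); m=(im.max(2)<60); k=np.zeros_like(m); k[v-14:v+14,u-14:u+14]=m[v-14:v+14,u-14:u+14]
vv,uu=np.nonzero(k); print("dark",uu.mean(),vv.mean(),len(uu),uu.min(),uu.max(),vv.min(),vv.max())
print("pan",greens()); print(greens("top"), robot.current_time())
for n in("scene","top"):
    C=cap(n)
    for d in robot.silhouettes(n,"cup0"):
        a,b=np.nonzero(d["pixels"]); print(n,round(d["conf"],2),loc(onz(C,(b.mean(),a.mean()),.094)).round())
E
```

```text
ball est [ 0.49466715 -0.22791157  0.1807983 ] proj [[267.55064717 177.80937031]]<stdin>:10: RuntimeWarning: Mean of empty slice.
  ret = ret.dtype.type(ret / rcount)
Traceback (most recent call last):
ValueError: zero-size array to reduction operation minimum which has no identity
```

```bash
python3 - <<'E'
from h import *
S=cap("scene"); im=S["image"]; print(proj(S,[[.4925,-.239,.11],[.4925,-.239,.0]]))
for r in range(166,192,2): print(r,im[r,252:284:2].max(1).tolist())
print("pan",greens()); print(greens("top"), robot.current_time())
for n in("scene","top"):
    C=cap(n)
    for d in robot.silhouettes(n,"cup0"):
        a,b=np.nonzero(d["pixels"]); print(n,round(d["conf"],2),loc(onz(C,(b.mean(),a.mean()),.094)).round())
E
```

```text
[[266.32646448 194.61024496]
 [267.20670762 220.92528134]]
166 [239, 237, 237, 236, 191, 136, 152, 236, 233, 234, 233, 230, 226, 223, 225, 224]
168 [236, 238, 238, 236, 235, 140, 137, 229, 236, 236, 235, 235, 234, 231, 226, 222]
170 [235, 238, 237, 237, 237, 181, 135, 151, 236, 237, 238, 236, 235, 232, 232, 230]
172 [244, 243, 229, 234, 236, 229, 130, 136, 223, 235, 235, 237, 238, 236, 234, 231]
174 [239, 218, 169, 224, 233, 234, 159, 117, 100, 161, 233, 235, 235, 236, 238, 238]
176 [189, 144, 121, 226, 235, 233, 102, 79, 79, 84, 221, 230, 232, 236, 236, 237]
178 [121, 113, 202, 233, 236, 235, 103, 85, 81, 83, 217, 231, 231, 230, 232, 235]
180 [178, 224, 230, 233, 233, 234, 162, 79, 83, 95, 233, 235, 230, 230, 230, 228]
182 [224, 228, 228, 229, 231, 230, 232, 216, 216, 234, 234, 236, 237, 236, 235, 233]
184 [223, 225, 226, 227, 229, 231, 232, 231, 233, 234, 236, 236, 234, 236, 238, 237]
186 [188, 225, 226, 225, 228, 227, 228, 229, 231, 231, 233, 236, 236, 238, 236, 236]
188 [151, 178, 227, 227, 225, 225, 228, 229, 227, 229, 230, 231, 233, 235, 235, 237]
190 [147, 149, 180, 186, 181, 145, 124, 122, 123, 129, 157, 216, 231, 230, 234, 234]
pan [([359.1, 236.4], 8, [-155.4, -1.6], [-229.3, -35.7])]
[([173.5, 208.1], 1331, [26.2, 87.8], [35.4, 101.0])] 37.075
scene 0.76 [288.  32.]
scene 0.67 [  54. -175.]
scene 0.52 [-268.   61.]
scene 0.48 [57. -3.]
scene 0.48 [ -9. -52.]
top 0.72 [ -7. -47.]
top 0.66 [ -29. -231.]
top 0.62 [213. -17.]
top 0.59 [60.  2.]
```

The ball is where I expected it, at (267,178). The pan holds only the two cups, so I'll lower the stick and release it.

```bash
python3 - <<'E'
from h import *
t=26.5; ball=np.array([.4899,-.2228,.0195]); g=tcp(ball,t)
print(robot.servo_line(g+np.array([*(AZ*.014),.09]),rate=.12,max_force=6),robot.current_ft_force())
hit=robot.servo_line(g+np.array([*(AZ*.003),.005]),rate=.06,max_force=4)
p=np.array(robot.current_eef_pos()); print(hit,p-g,robot.current_ft_force(),robot.current_time())
if p[2]-g[2]<.02:
    robot.let_go(); robot.sleep(.3)
    robot.servo_line(p+axis(t)*.11,rate=.15); robot.sleep(.5)
    S=cap("scene"); ss=robot.silhouettes("scene","stick"); print([(d["conf"],d["rect"]) for d in ss[:2]])
    T=cap("top"); ss=robot.silhouettes("top","stick"); print([(d["conf"],d["rect"]) for d in ss[:2]])
    print(greens(),greens("top"),robot.current_opening(),robot.current_time())
E
```

```text
False [ 0.13401782 -0.09224329 -0.3529177 ]
False [ 0.00071046 -0.00294785  0.00536062] [-0.32883152  0.65024029 -0.89701037] 39.5833
[(0.55, [249.2, 161.9, 13.5, 36.4])]
[(0.68, [330.3, 247.6, 30.7, 12.2])]
[([369.2, 237.9], 9, [-167.1, 26.0], [-242.0, -5.9])] [([173.4, 207.9], 1309, [26.7, 88.2], [36.0, 101.3]), ([174.0, 234.0], 8, [-45.5, 93.3], [-39.7, 106.8])] 1.0040454489086463 42.2667
```

```bash
python3 - <<'E'
from h import *
p=np.array(robot.current_eef_pos()); robot.servo_line(p+np.array([-.02,0,.12]),rate=.2); robot.sleep(.3)
T=cap("top"); ss=robot.silhouettes("top","stick"); print([(d["conf"],d["rect"]) for d in ss[:2]])
print(robot.sign_off())
E
```

```text
[(0.78, [330.8, 246.7, 47.0, 11.3])]
the job is handed in; nothing more can be done
None
```

I handed the job in at about 43 s. No green bead shows in the pan in either camera, both red cups are still in it, and the stick is back in its pot ball down and released. The last checks were numeric, because the ten picture views were used up.

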